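# Close up the dark imaging chamber

## Robot

A 6-joint arm with a two-finger parallel gripper is mounted at the origin on the work surface. World frame = base frame: x ahead of the robot, y to its left, z up, the work surface at z = 0. Lengths are in m, angles in degrees, forces in N, time in s.
With the tool pointing down it reaches from about 0.25 to 0.725 m from the base axis. Payload 9.7 kg.
Tool frame: the origin (TCP) lies between the finger pads; the fingertips stand 22 mm ahead of it and the grasp point (between the pads) lies 3 mm ahead of it; z points along the fingers, y is the line along which they close (so a half turn about z gives the same grasp; the last joint's range is limited). The gripper opens to 85 mm and grips with 20 to 120 N. Pads are 22 mm wide; open, the fingers measure 114 mm over their backs; the gripper's body (76 mm by 85 mm) begins 54 mm behind the grasp point. The pads swing forward as they close: fully open they stand 13 mm farther back than shut.
Start: joints at [-66.119, 4.979, 10.078, 95.1, 0, 90], TCP at [0.223, -0.503, 0.253] pointing down, gripper open.
Joint ranges: [-179.16, 179.16], [-48.56, 103.87], [-65.8, 70.77], [-126.05, 130.52], [-82.76, 87.17], [-180, 180]. Speed limits (degrees/s): [127.2, 127.2, 147.25, 180, 180, 180].

## Interface

Orientations are given as [roll, pitch, yaw] about the fixed x, y, z axes, in that order (R = Rz(yaw) Ry(pitch) Rx(roll)).
In Python, from workcell import bot, viewer, finder gives the robot as it stands.
- The arm moves only by the tool move_arm, never from a script. Its arguments are lists of equal length, an entry for each row: "offset": the shift along the tool's x, y, z in cm, a list of three; "twist": the turn, a rotation vector about the tool's x, y, z in rad, a list of three; "grip": the opening, from 0 (shut) to 1 (fully open). In form: {"offset": [[x, y, z], ...], "twist": [[ax, ay, az], ...], "grip": [grip, ...]}. A call has 1 to 5 rows; each row shifts and turns the commanded pose from where the row before left it, along the tool's axes as they then stand; what a row does not reach is not made up. A row lasts 1/10 s, in which the tool goes at most 50 mm and 8.59 degrees, less where a joint would pass 70% of its speed; a pose out of reach is approached as far as the arm can. A call is refused whole if a number of a shift passes 5 or a number of a turn 0.15, either way. A call with a gripper value outside its range is refused whole. The fingers move at their own pace and stop on an object; "force" is the grip in N (left out, the last holds). Time passes only in rows, so rows that do not move let the fingers close. It gives the time, the measured TCP pose, the force, the opening and the grip force at its end, in the units of the state.
- bot.get_obs(): the state, without advancing time (a new reading comes with each control period).
- viewer.camera(name): name is "side" or "top" or "wrist"; returns a dict with "color" (480x640x3 uint8, red, green, blue), "depth" (480x640 float32, m along the optical axis (not along the pixel's ray), 0 where there is no reading), "vfov" (degrees; the focal length in pixels is half the picture's height over the tangent of half this angle, whatever the lens; pixels are square), "cx", "cy" (the principal point, pixels), "position" and "attitude" of the camera in the world; the wrist camera has in their place "tool_from_camera" (4x4, takes a point from camera to tool coordinates, whose origin is the TCP and whose axes are the flange's). Camera axes: x right, y down, z forward; pixel columns grow to the right and rows downward; lengths in m; the calibration is good to about 2 mm. A picture is of the moment at which its call begins: read the wrist's pose just before it.
- bot.job_done(): hands the job in; it is judged then, once.
Trained networks look in a picture, given as the dict that the camera call returned (one of the last four; its "shot" number tells which), for a name from the list of things; names that differ only in an ending like _2 or _b are one class to them, and where a whole thing is asked for, a point or a joint stands for the part that bears it (a point fixed in the world has none). Each returns a list of dicts, best first, with "p" (0 to 1); they miss things now and then, are a little off and sometimes report something else, mostly with a low value. They report only what shows in the picture. A call takes as long as a camera call.
- finder.boxes_of(picture, thing): "position" ([column, row] in pixels, amid what is visible of it).
- finder.pinpoint(picture, thing): "position" ([column, row] in pixels: a listed point, or the origin of a listed thing).
The state is a dict: "time": time; "q": joint angles; "qd": joint speeds; "joint_efforts": joint torques, N m; "ee_pos": TCP position; "tcp_rot": TCP orientation; "wrist_force": force on the tool from outside, world axes, zero at the start; "torque": the same for the moment, N m; "opening": finger opening in m; "grasp_force": force on a finger pad.
Only numpy, scipy, OpenCV 4.12 (cv2) and the standard library are available. Lean on these libraries where they do the work, as an engineer would, in place of code of your own. Each camera call takes 0.05 s, during which the arm holds its last target. There are 200 camera calls.

## Task

Make the small dark imaging chamber light-tight: first push its sample tray fully home with the fingertips on the outside of the tray's front, then push the blue lid fully shut with the fingertips on its outside. Push gently without slamming either one, so that the vial riding in the tray stays standing; do not pinch anything or touch the vial or the inside of the tray or lid, and leave the other things on the bench alone.

Things in the scene. Friction and masses are not known exactly. Their poses are not given: they have to be found in the camera images.
- chamber: Fixed black box, open at the top and at its -x end, on a grey perforated plate. Origin: bench level under the box's centre; +x = direction that pushes the tray home, z up. Box 160 (x) by 150 (y) mm, z 12 to 110 mm, walls 6 mm. Plate 12 mm thick, x -90 to 140, y -160 to 95 mm. A lens mount juts 21 mm from the -y wall (look only). Place and yaw vary.
- tray (a joint): How far the sample tray is out, m: 0 = fully home (rigid stop), 0.12 = other stop. Opening moves it to chamber -x. Friction about 1.5 N, damping 8 N s/m; it stays where it is left. Its inside, not to be touched by the fingers: the floor (145 by 124 mm, top 20 mm above the bench, 12 mm rims) and the black rear half of the front panel.
- tray_front (a point): Centre of the outer face of the tray's front, on the orange patch, 65 mm above the bench; moves with the tray (chamber x = -92 mm, y = 0 when home). The front is an aluminium-faced upright panel 150 mm wide (chamber y), 12 mm thick, from 16 to 106 mm above the bench. No handle. Push straight along chamber +x.
- lid (a joint): Angle of the lid in rad: 0 = shut flat on the box (a rigid stop), grows as it opens, 1.6 = the other stop. A stiff friction hinge (about 0.32 N m): the lid stays at any angle and must be pushed all the way down; at most 4 N at the yellow strip moves it. The black lower half of its thickness is its inside, not to be touched by the fingers.
- hinge_line (a point): Middle of the lid's hinge axis at the chamber's +x end (chamber x = 82 mm, y = 0, 110 mm above the bench), parallel to chamber y. The lid is 176 mm from axis to free edge, 156 mm wide, 10 mm thick; its underside lies in the plane of the axis, so when shut its top is 120 mm above the bench.
- lid_press (a point): Point on the lid's outer (blue) face, on the yellow strip, on the centre line, 156 mm from the hinge axis along the lid and 20 mm from the free edge; moves with the lid. With the lid open the free edge is up and the outer face looks to chamber +x and up. This point's axes turn with the lid: z is the outer face's normal, -x points to the free edge.
- vial: Green glass vial with a white cap, 24 mm in diameter, 55 mm tall, 15 to 35 g, standing free on the tray floor; origin at the centre of its underside. Topples if the tray is jerked or slammed.
- filter_cube: Bystander on the perforated plate: black filter cube 34 x 34 x 40 mm with amber windows; origin under its centre.
- objective: Bystander on the perforated plate: aluminium lens, 34 mm in diameter, 50 mm tall; origin under its centre.
- oil_bottle: Bystander: amber bottle, 36 mm in diameter, 75 mm tall; origin under its centre.
- dish: Bystander: clear open dish, 88 mm in diameter, 16 mm tall; origin under its centre.
- driver: Bystander: red-handled screwdriver 170 mm long, lying along its x axis.
- bead_jar: Bystander: white jar with a blue cap, 50 mm in diameter, 55 mm tall; origin under its centre.

How it is judged (in metres and radians):
On the way, in this order (a step that is already met when the one before it is completed fails the run):
1. the tray is fully home (within 4 mm) while the lid is still open (value of joint tray below 0.004 m and value of joint lid above 0.3 rad), for 0.2 s.
2. the lid is fully shut (within 0.035 rad) with the tray still home (value of joint tray below 0.004 m and value of joint lid below 0.035 rad), for 0.2 s.
At the end, for the whole second after the job is handed in: The tray is within 4 mm of fully home, the lid within 0.035 rad of shut, and the vial stands upright (within 0.15 rad) and at rest on the tray floor inside the chamber (all of step 2 and angle between vial's own z axis and vertical below 0.15 rad and x of vial in the frame of chamber between -0.075 and 0.065 m and y of vial in the frame of chamber between -0.06 and 0.06 m and z of vial in the frame of chamber between 0.014 and 0.028 m and linear speed of vial below 0.03 m/s); the robot touches nothing.
It fails at once if the fingers touch the vial (contact force between the fingers and vial above 0.5 N).
It fails at once if the vial topples or is lifted (angle between vial's own z axis and vertical above 0.5 rad or z of vial in the frame of chamber above 0.04 m).
It fails at once if the fingers touch the inside of the tray, of its front, or of the lid (reaching in, hooking or pinching) (contact force between the fingers and tray_c1 above 1 N or contact force between the fingers and tray_c2 above 1 N or contact force between the fingers and lid_c1 above 1 N).
It fails at once if the tray (faster than 0.4 m/s) or the lid (faster than 3 rad/s) is slammed (velocity of joint tray below -0.4 m/s or velocity of joint lid below -3 rad/s).
It fails at once if a bystander is moved by more than 20 mm (distance of any of filter_cube, objective, oil_bottle, dish, driver, bead_jar from where it was at the start of the episode above 0.02 m).
It also fails if it takes over 51 s, if anything falls off the work surface, if the arm or the gripper's body presses on something with over 40 N, if the wrist force passes 120 N, or if a joint passes its speed limit or range.

## Working session

There is one attempt and no reset: what is moved stays moved. The work goes in short steps, Python scripts to look and compute and a tool call to move; the robot and the scene stay as the last step left them, time stands still between calls to the robot, and variables do not carry over. Pictures are saved under pics/ and viewed, at most 10 in all, crops included, and the job is handed in when it is done.

Besides the shell and the picture viewer there is one more tool, called after ">>>" in YAML: its name, and indented under it one key for each argument. move_arm: Moves the arm, as the interface text tells. Its arguments: {"type":"object","properties":{"offset":{"type":"array","items":{"type":"array","items":{"type":"number"}}},"twist":{"type":"array","items":{"type":"array","items":{"type":"number"}}},"grip":{"type":"array","items":{"type":"number"}},"force":{"type":"number"}},"required":["offset","twist","grip"]}

```bash
mkdir -p pics; ls; cat > h.py <<'E'
import numpy as np,cv2
from workcell import bot,viewer,finder
from scipy.spatial.transform import Rotation as R
def pose(p):
    if 'tool_from_camera' in p:
        o=p['obs'];T=np.eye(4);T[:3,:3]=R.from_euler('xyz',o['tcp_rot'],degrees=True).as_matrix();T[:3,3]=o['ee_pos']
        return T@np.array(p['tool_from_camera'])
    T=np.eye(4);a=np.array(p['attitude'],float)
    T[:3,:3]=a if a.shape==(3,3) else R.from_euler('xyz',a,degrees=True).as_matrix()
    T[:3,3]=p['position'];return T
def shoot(n):
    o=bot.get_obs();p=viewer.camera(n);p['obs']=o;return p
def ray(p,uv):
    f=240/np.tan(np.radians(p['vfov'])/2)
    T=pose(p);d=np.array([(uv[0]-p['cx'])/f,(uv[1]-p['cy'])/f,1.]);return T[:3,3],T[:3,:3]@d
def at(p,uv):
    u,v=int(round(uv[0])),int(round(uv[1]));w=p['depth'][max(v-2,0):v+3,max(u-2,0):u+3];w=w[w>0]
    c,d=ray(p,uv);return c+d*np.median(w) if w.size else None
def atz(p,uv,z):
    c,d=ray(p,uv);return c+d*(z-c[2])/d[2]
def save(p,n): cv2.imwrite('pics/'+n,p['color'][:,:,::-1])
E
python3 - <<'E'
from h import *
np.set_printoptions(precision=4,suppress=True)
print(bot.get_obs())
for n in('side','top'):
    p=shoot(n);save(p,n+'0.png');print(n,p['vfov'],p['cx'],p['cy'],p['position'],p['attitude'])
    for t in('tray_front','hinge_line','lid_press','vial','chamber','filter_cube','objective','oil_bottle','dish','driver','bead_jar'):
        for r in finder.pinpoint(p,t)[:2]: print(t,round(r['p'],2),r['position'],at(p,r['position']))
E
```

```text
pics
{'time': 0.0, 'q': array([-66.1188,   5.0118,  10.0349,  95.1   ,   0.001 ,  89.9968]), 'qd': array([ 0.1417,  0.0795,  0.0445, -0.051 , -0.0482,  0.0147]), 'joint_efforts': array([  0.0019, -52.0391,  46.4796,   0.0164,   0.0002,  -0.    ]), 'ee_pos': array([ 0.2226, -0.5027,  0.2526]), 'tcp_rot': array([-179.9231,   -0.001 ,   23.8844]), 'wrist_force': array([-1.2841, -0.4941, -1.099 ]), 'torque': array([ 0.0346,  0.0024, -0.0323]), 'grasp_force': 0.0, 'opening': 0.08547054508046266}
side 53.150455857807245 315.9964011110973 241.33575905935837 [0.4818 0.5613 0.9889] [-147.074     0.2205 -167.6625]
tray_front 0.69 [341.4, 236.6] [ 0.5571 -0.0359  0.0827]
hinge_line 0.77 [306.4, 312.0] [0.5874 0.1816 0.1275]
lid_press 0.94 [312.1, 257.9] [0.5831 0.1431 0.2715]
vial 0.67 [337.7, 262.6] [0.5371 0.1474 0.2792]
chamber 0.63 [321.9, 303.2] [0.5581 0.1755 0.1674]
filter_cube 0.48 [270.3, 263.1] [0.6623 0.1436 0.2258]
objective 0.69 [255.2, 302.5] [0.7108 0.1472 0.0457]
objective 0.61 [345.3, 143.9] [ 0.611  -0.3979  0.0037]
oil_bottle 0.77 [320.8, 418.1] [0.5213 0.3554 0.059 ]
oil_bot
[... 468 characters left out ...]
534  0.0032]
hinge_line 0.73 [238.6, 263.6] [0.5652 0.1547 0.2286]
hinge_line 0.61 [502.9, 331.2] [ 0.4448 -0.4501  0.0113]
lid_press 0.71 [243.9, 247.3] [0.5926 0.1405 0.2653]
vial 0.39 [319.9, 280.0] [ 0.553  -0.012   0.0738]
chamber 0.8 [277.1, 268.9] [0.5848 0.0909 0.0191]
filter_cube 0.7 [171.6, 295.2] [0.5154 0.3321 0.0456]
filter_cube 0.49 [307.0, 218.3] [0.7027 0.021  0.0525]
objective 0.53 [265.3, 212.9] [0.7134 0.1202 0.0553]
oil_bottle 0.68 [172.2, 292.1] [0.5224 0.3305 0.0482]
dish 0.74 [484.4, 262.0] [ 0.6121 -0.4137  0.0035]
dish 0.69 [320.5, 278.3] [ 0.5569 -0.0133  0.0741]
driver 0.86 [503.5, 331.4] [ 0.4442 -0.4505  0.0146]
bead_jar 0.95 [171.5, 221.1] [0.6896 0.3406 0.0551]
```

View pics/side0.png

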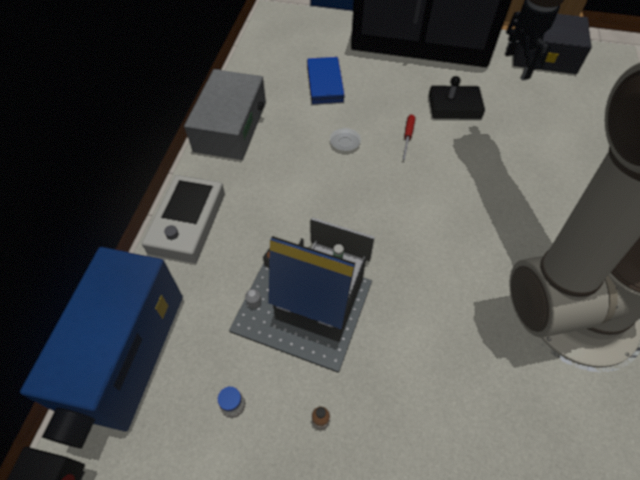

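View pics/top0.png

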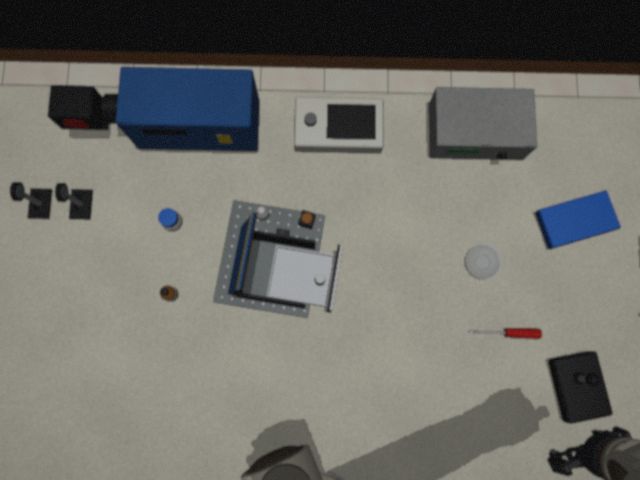

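The side view shows the open lid with its yellow strip at (312,258), and the tray front out towards world -y at (341,237). The top view shows the plate corners near (235,202), (325,215), (307,317), (215,302), the front panel edge from (338,247) to (329,310), and the vial at (320,281). Next I'll fit the chamber pose.

```bash
python3 - <<'E'
from h import *
np.set_printoptions(precision=4,suppress=True)
p=shoot('top');f=240/np.tan(np.radians(p['vfov'])/2);T=pose(p)
# plate corners: refine by segmentation
for uv in [(235,202),(325,215),(307,317),(215,302)]: print('plate',atz(p,uv,.012))
for uv in [(338,247),(329,310)]: print('front top',atz(p,uv,.106))
def cloud(p):
    v,u=np.mgrid[0:480,0:640];d=p['depth'].astype(float);T=pose(p);f=240/np.tan(np.radians(p['vfov'])/2)
    X=np.stack([(u-p['cx'])/f*d,(v-p['cy'])/f*d,d],-1)@T[:3,:3].T+T[:3,3];X[d==0]=np.nan;return X
X=cloud(p);s=p
m=(X[...,2]>.095)&(X[...,2]<.115)&(X[...,1]<-.02)&(X[...,1]>-.12)&(X[...,0]>.4)&(X[...,0]<.75)
P=X[m];print('panel top n',len(P),np.nanmedian(P,0));
if len(P)>5:
    c=P[:,:2].mean(0);w=np.linalg.svd(P[:,:2]-c)[2][0];print(c,w,np.ptp((P[:,:2]-c)@w),P[:,1].min(),P[:,1].max())
m=(X[...,2]>.007)&(X[...,2]<.018)&(X[...,1]>-.1)&(X[...,1]<.3)&(X[...,0]>.35)&(X[...,0]<.85)
m=cv2.morphologyEx(m.astype(np.uint8),cv2.MORPH_OPEN,np.ones((5,5)));P=X[m>0][:,:2].astype(np.float32)
print('plate rect',len(P),cv2.minAreaRect(P))
s=shoot('side');S=cloud(s);c=s['color'].astype(int)
for nm,m in(('yellow',(c[...,0]>110)&(c[...,1]>90)&(c[...,2]<90)),('blue',(c[...,2]>c[...,0]+30))):
    m=m&(S[...,0]>.4)&(S[...,0]<.75)&(S[...,1]>.0)&(S[...,1]<.3)&(S[...,2]>.1)
    P=S[m];k=P.mean(0);V=np.linalg.svd(P-k,full_matrices=False)[2];print(nm,len(P),k,V,np.ptp((P-k)@V.T,axis=0),P.min(0),P.max(0))
print(at(p,(320,280)),at(s,(338,249)))
E
```

```text
plate [0.7498 0.1994 0.012 ]
plate [ 0.721  -0.0221  0.012 ]
plate [0.4716 0.0171 0.012 ]
plate [0.5039 0.2366 0.012 ]
front top [ 0.625  -0.0517  0.106 ]
front top [ 0.4823 -0.0332  0.106 ]
panel top n 359 [ 0.5559 -0.044   0.1055]
[ 0.5558 -0.0446] [-0.9887  0.1501] 0.14916033538090268 -0.060884396199817656 -0.028609047804471224
plate rect 2392 ((0.6129752397537231, 0.11188142746686935), (0.22647933661937714, 0.2569892108440399), 79.98406982421875)<stdin>:21: RuntimeWarning: Mean of empty slice.
  ret = um.true_divide(
Traceback (most recent call last):
ValueError: zero-size array to reduction operation maximum which has no identity
```

```bash
python3 - <<'E'
from h import *
np.set_printoptions(precision=4,suppress=True)
yaw=np.radians(81.4);ex=np.array([np.cos(yaw),np.sin(yaw),0]);ey=np.array([-ex[1],ex[0],0]);O=np.array([.5758,.088,0])
C=lambda w:np.stack([(w-O)@ex,(w-O)@ey,(w-O)[...,2]],-1)
def cloud(p):
    v,u=np.mgrid[0:480,0:640];d=p['depth'].astype(float);T=pose(p);f=240/np.tan(np.radians(p['vfov'])/2)
    X=np.stack([(u-p['cx'])/f*d,(v-p['cy'])/f*d,d],-1)@T[:3,:3].T+T[:3,3];X[d==0]=np.nan;return X
for n in('side','top'):
    s=shoot(n);c=C(cloud(s))
    m=(abs(c[...,1])<.07)&(c[...,2]>.15)&(c[...,2]<.3)&(c[...,0]>-.1)&(c[...,0]<.13)
    P=c[m];print(n,len(P))
    for a in range(15,30):
        q=P[abs(P[:,2]-a/100)<.005]
        if len(q): print(a,len(q),np.percentile(q[:,0],[5,50,95]))
    q=c[(c[...,2]>.15)&(c[...,2]<.31)&(abs(c[...,0]-.06)<.06)&(abs(c[...,1])<.12)];print('y range',np.percentile(q[:,1],[1,50,99]))
    q=c[(abs(c[...,2]-.106)<.008)&(c[...,0]<-.1)&(c[...,0]>-.25)&(abs(c[...,1])<.1)];print('panel',np.percentile(q,[2,50,98],axis=0))
    q=c[(c[...,2]>.03)&(c[...,2]<.09)&(c[...,0]<-.13)&(c[...,0]>-.3)&(abs(c[...,1])<.1)];print('infront',len(q),np.percentile(q,[2,50,98],axis=0) if len(q) else 0)
    q=c[(abs(c[...,2]-.108)<.008)&(abs(c[...,0])<.07)&(abs(c[...,1])<.1)];print('box rim',len(q),np.percentile(q,[2,50,98],axis=0))
E
```

```text
side 4109
15 124 [0.0857 0.0875 0.089 ]
16 246 [0.0833 0.0853 0.0874]
17 247 [0.0808 0.0828 0.0849]
18 265 [0.0778 0.0801 0.0824]
19 266 [0.0751 0.0771 0.0794]
20 277 [0.0724 0.0746 0.0766]
21 274 [0.0697 0.0718 0.074 ]
22 305 [0.0671 0.0691 0.0714]
23 281 [0.0645 0.0663 0.0683]
24 298 [0.0616 0.0636 0.0657]
25 309 [0.0589 0.0611 0.0633]
26 297 [0.0568 0.0587 0.0605]
27 329 [0.054  0.056  0.0581]
28 591 [0.0433 0.0513 0.0551]
y range [-0.0797 -0.0008  0.0741]
panel [[-0.1366 -0.0757  0.0984]
 [-0.128  -0.0016  0.1052]
 [-0.123   0.0685  0.109 ]]
infront 7 [[-0.1361  0.0709  0.0328]
 [-0.1337  0.0711  0.065 ]
 [-0.1301  0.0713  0.0829]]
box rim 194 [[-0.0693 -0.0769  0.1019]
 [-0.0148  0.0687  0.1097]
 [ 0.0568  0.0715  0.1129]]
top 837
15 9 [0.0838 0.0841 0.0847]
16 33 [0.0812 0.0821 0.0832]
17 31 [0.0782 0.0795 0.0806]
18 33 [0.0754 0.0767 0.0781]
19 37 [0.0727 0.074  0.0753]
20 32 [0.0702 0.0713 0.0726]
21 40 [0.0673 0.0685 0.0698]
22 32 [0.0648 0.0658 0.067 ]
23 38 [0.0622 0.0634 0.0646]
24 39 [0.0596 0.0606 0.0619]
25 32 [0.0571 0.0583 0.0593]
26 34 [0.0544 0.0552 0.0566]
27 42 [0.0518 0.053  0.0539]
28 389 [0.0403 0.0452 0.0502]
29 16 [0.0404 0.0457 0.0475]
y range [-0.0766  0.0029  0.0769]
panel [[-0.1398 -0.0726  0.1009]
 [-0.1342 -0.0001  0.1056]
 [-0.1284  0.0716  0.1116]]
infront 15 [[-0.1406 -0.0243  0.0326]
 [-0.1389  0.0738  0.0775]
 [-0.1306  0.0741  0.0824]]
box rim 383 [[-0.0661 -0.0758  0.1007]
 [-0.0018 -0.0691  0.109 ]
 [ 0.0634  0.0741  0.1145]]
```

>>> move_arm:
  offset:
    - [2,-1,0]
    - [3.5,-1.8,0]
    - [3.5,-1.8,0]
    - [3.5,-1.8,0]
    - [3.5,-1.8,0]
  twist:
    - [0,0,0]
    - [0,0,0]
    - [0,0,0]
    - [0,0,0]
    - [0,0,0]
  grip: [0,0,0,0,0]

```text
time: 1.9
ee_pos: [0.3364, -0.3619, 0.2534]
tcp_rot: [180.0, -0.0, 23.9]
wrist_force: [0.7, -0.8, -0.1]
opening: 0.0123
grasp_force: 0.0
```

>>> move_arm:
  offset:
    - [3.5,-1.8,0]
    - [3.5,-1.8,0]
    - [3.5,-1.8,0]
    - [3.5,-1.8,0]
    - [3.5,-1.8,0]
  twist:
    - [0,0,0]
    - [0,0,0]
    - [0,0,0]
    - [0,0,0]
    - [0,0,0]
  grip: [0,0,0,0,0]

```text
time: 2.4
ee_pos: [0.4601, -0.2086, 0.2535]
tcp_rot: [180.0, -0.0, 23.9]
wrist_force: [0.8, -0.6, -0.3]
opening: -0.0001
grasp_force: 0.0
```

>>> move_arm:
  offset:
    - [0,0,0]
    - [0,0,0]
    - [0,0,0]
    - [0,0,0]
    - [0,0,0]
  twist:
    - [0,0,-0.14]
    - [0,0,-0.14]
    - [0,0,-0.14]
    - [0,0,-0.14]
    - [0,0,-0.14]
  grip: [0,0,0,0,0]

```text
time: 2.9
ee_pos: [0.4594, -0.2099, 0.2533]
tcp_rot: [180.0, 0.0, 64.3]
wrist_force: [-0.6, -0.2, -0.1]
opening: 0.0
grasp_force: 0.0
```

>>> move_arm:
  offset:
    - [0,0,0]
    - [0,0,0]
    - [0,0,0]
  twist:
    - [0,0,-0.14]
    - [0,0,-0.14]
    - [0,0,0]
  grip: [0,0,0]

```text
time: 3.2
ee_pos: [0.4594, -0.21, 0.2533]
tcp_rot: [180.0, 0.0, 80.2]
wrist_force: [-1.3, -0.5, 0.8]
opening: -0.0002
grasp_force: 0.0
```

>>> move_arm:
  offset:
    - [0,0,0]
    - [2.9,1.75,0]
    - [2.9,1.75,0]
    - [2.9,1.75,0]
    - [2.9,1.75,0]
  twist:
    - [0,0,-0.021]
    - [0,0,0]
    - [0,0,0]
    - [0,0,0]
    - [0,0,0]
  grip: [0,0,0,0,0]

```text
time: 3.7
ee_pos: [0.5469, -0.105, 0.2533]
tcp_rot: [180.0, 0.0, 81.0]
wrist_force: [-0.0, -0.6, 0.6]
opening: 0.0001
grasp_force: 0.0
```

>>> move_arm:
  offset:
    - [0,0,3]
    - [0,0,4]
    - [0,0,4]
    - [0,0,4]
    - [0,0,2.3]
  twist:
    - [0,0,0]
    - [0,0,0]
    - [0,0,0]
    - [0,0,0]
    - [0,0,0]
  grip: [0,0,0,0,0]

```text
time: 4.2
ee_pos: [0.5448, -0.1057, 0.0768]
tcp_rot: [-179.8, -0.0, 81.1]
wrist_force: [-1.2, -0.3, -0.2]
opening: -0.0001
grasp_force: 0.0
```

```bash
python3 - <<'E'
from h import *
o=bot.get_obs();print(o['ee_pos'],o['tcp_rot'],o['wrist_force'])
save(shoot('side'),'side1.png')
w=shoot('wrist')
for t in('tray_front','lid_press'):
    for r in finder.pinpoint(w,t)[:2]: print(t,r['p'],r['position'],at(w,r['position']))
save(w,'wrist1.png')
E
```

```text
[ 0.54477245 -0.10570088  0.0768077 ] [-1.79795043e+02 -7.64807025e-03  8.10727896e+01] [-1.24620749 -0.25844913 -0.20666313]
```

View pics/wrist1.png

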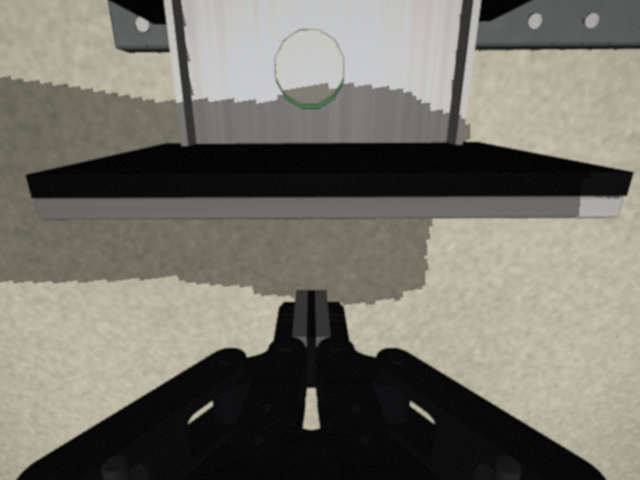

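View pics/side1.png

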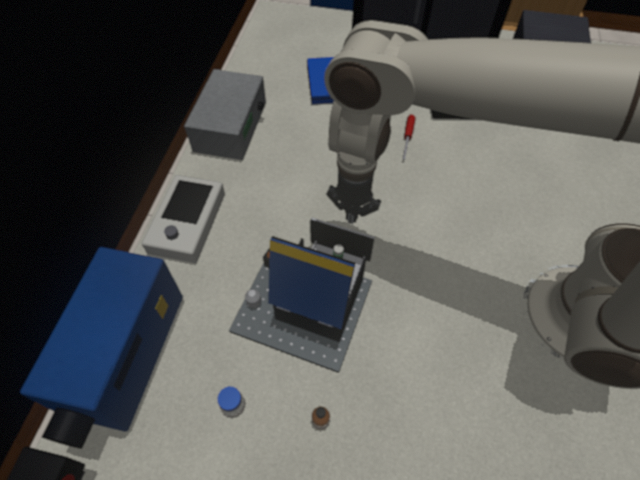

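The wrist view shows the fingertips at (311,292) square to the panel's top edge (row about 207, columns 38 to 622, nearly centred), with the vial upright at (310,68). The side view shows the gripper clear in front of the panel.

>>> move_arm:
  offset:
    - [1,0,0]
    - [1,0,0]
    - [1,0,0]
    - [0.5,0,0]
    - [0.4,0,0]
  twist:
    - [0,0,0]
    - [0,0,0]
    - [0,0,0]
    - [0,0,0]
    - [0,0,0]
  grip: [0,0,0,0,0]

```text
time: 4.9
ee_pos: [0.5524, -0.0666, 0.0806]
tcp_rot: [180.0, -0.0, 81.3]
wrist_force: [-0.1, 0.4, 0.2]
opening: 0.0002
grasp_force: 0.0
```

>>> move_arm:
  offset:
    - [0.3,0,0]
    - [0.3,0,0]
    - [0.3,0,0]
    - [0.3,0,0]
    - [0.3,0,0]
  twist:
    - [0,0,0]
    - [0,0,0]
    - [0,0,0]
    - [0,0,0]
    - [0,0,0]
  grip: [0,0,0,0,0]

```text
time: 5.4
ee_pos: [0.5544, -0.0527, 0.0803]
tcp_rot: [-180.0, 0.0, 81.2]
wrist_force: [-0.7, -1.3, -0.7]
opening: -0.0002
grasp_force: 0.0
```

>>> move_arm:
  offset:
    - [0.4,0,0]
    - [0.4,0,0]
    - [0.4,0,0]
    - [0.4,0,0]
    - [0.4,0,0]
  twist:
    - [0,0,0]
    - [0,0,0]
    - [0,0,0]
    - [0,0,0]
    - [0,0,0]
  grip: [0,0,0,0,0]

```text
time: 5.9
ee_pos: [0.5575, -0.0326, 0.0802]
tcp_rot: [-180.0, 0.0, 81.2]
wrist_force: [-1.7, -2.0, 0.6]
opening: 0.0
grasp_force: 0.0
```

>>> move_arm:
  offset:
    - [0.4,0,0]
    - [0.4,0,0]
    - [0.3,0,0]
    - [0.3,0,0]
    - [0.3,0,0]
  twist:
    - [0,0,0]
    - [0,0,0]
    - [0,0,0]
    - [0,0,0]
    - [0,0,0]
  grip: [0,0,0,0,0]

```text
time: 6.4
ee_pos: [0.5601, -0.0159, 0.0802]
tcp_rot: [-180.0, 0.0, 81.2]
wrist_force: [-1.5, -1.3, -0.5]
opening: -0.0002
grasp_force: 0.0
```

>>> move_arm:
  offset:
    - [0.2,0,0]
    - [0.2,0,0]
    - [0.2,0,0]
  twist:
    - [0,0,0]
    - [0,0,0]
    - [0,0,0]
  grip: [0,0,0]

```text
time: 6.7
ee_pos: [0.5609, -0.0109, 0.0803]
tcp_rot: [180.0, 0.1, 81.2]
wrist_force: [-2.8, -14.5, 1.7]
opening: -0.0
grasp_force: 0.0
```

>>> move_arm:
  offset:
    - [0.1,0,0]
    - [0,0,0]
    - [0,0,0]
    - [0,0,0]
  twist:
    - [0,0,0]
    - [0,0,0]
    - [0,0,0]
    - [0,0,0]
  grip: [0,0,0,0]

```text
time: 7.1
ee_pos: [0.5608, -0.011, 0.0803]
tcp_rot: [-180.0, 0.2, 81.1]
wrist_force: [-2.8, -13.3, 1.1]
opening: 0.0
grasp_force: 0.0
```

```bash
python3 - <<'E'
from h import *
o=bot.get_obs();print(o['ee_pos'],o['wrist_force'])
save(shoot('wrist'),'wrist2.png')
E
```

```text
[ 0.56082527 -0.01099989  0.08033239] [ -2.77888608 -13.32546577   1.06417402]
```

View pics/wrist2.png

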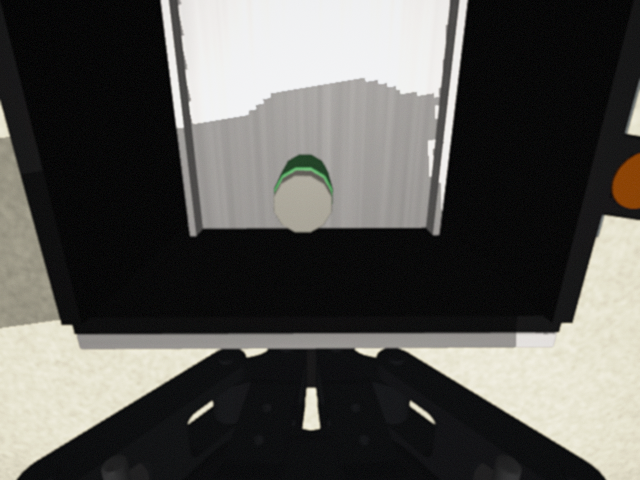

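The tray panel sits flush against the box (row about 338) and the vial is upright at (303,190). The force has levelled off at about 13 N, so the tray is home. Backing off, then going over the lid to its outer side.

>>> move_arm:
  offset:
    - [-0.5,0,0]
    - [-1.5,0,0]
    - [-2,0,0]
    - [0,0,-3]
    - [0,0,-4]
  twist:
    - [0,0,0]
    - [0,0,0]
    - [0,0,0]
    - [0,0,0]
    - [0,0,0]
  grip: [0,0,0,0,0]

```text
time: 7.65
ee_pos: [0.5537, -0.0497, 0.1491]
tcp_rot: [-179.8, -0.0, 81.2]
wrist_force: [1.1, -0.7, 0.4]
opening: 0.0001
grasp_force: 0.0
```

>>> move_arm:
  offset:
    - [0,0,-4]
    - [0,0,-4]
    - [0,0,-4]
    - [0,0,-4]
    - [0,0,-4]
  twist:
    - [0,0,0]
    - [0,0,0]
    - [0,0,0]
    - [0,0,0]
    - [0,0,0]
  grip: [0,0,0,0,0]

```text
time: 8.15
ee_pos: [0.5547, -0.0493, 0.3521]
tcp_rot: [180.0, -0.0, 81.2]
wrist_force: [1.2, -0.4, -0.1]
opening: 0.0002
grasp_force: 0.0
```

>>> move_arm:
  offset:
    - [0,0,-2]
    - [0,0,0]
  twist:
    - [0,0,0]
    - [0,0,0]
  grip: [0,0]

```text
time: 8.35
ee_pos: [0.5555, -0.0493, 0.3735]
tcp_rot: [179.7, -0.0, 81.2]
wrist_force: [-0.1, -0.4, -0.2]
opening: 0.0002
grasp_force: 0.0
```

>>> move_arm:
  offset:
    - [2.5,0,0]
    - [3.5,0,0]
    - [4,0,0]
    - [4,0,0]
    - [4,0,0]
  twist:
    - [0,0,0]
    - [0,0,0]
    - [0,0,0]
    - [0,0,0]
    - [0,0,0]
  grip: [0,0,0,0,0]

```text
time: 8.85
ee_pos: [0.5826, 0.1302, 0.3692]
tcp_rot: [-179.9, 0.0, 81.2]
wrist_force: [0.8, -0.6, -0.4]
opening: -0.0
grasp_force: 0.0
```

>>> move_arm:
  offset:
    - [4,0,0]
    - [3.2,0,0]
    - [0,0,0]
    - [0,0,0]
  twist:
    - [0,0,0]
    - [0,0,0]
    - [0,0,0]
    - [0,0,0]
  grip: [0,0,0,0]

```text
time: 9.25
ee_pos: [0.5936, 0.2006, 0.3689]
tcp_rot: [-179.9, 0.0, 81.3]
wrist_force: [-0.1, -0.7, -0.1]
opening: 0.0003
grasp_force: 0.0
```

```bash
python3 - <<'E'
from h import *
o=bot.get_obs();print(o['ee_pos'],o['tcp_rot'],o['q'],o['wrist_force'])
save(shoot('side'),'side3.png')
E
```

```text
[0.59359791 0.20057825 0.3688928 ] [-1.79905175e+02  4.84698662e-02  8.13095513e+01] [1.86700189e+01 2.23495782e+01 4.43290322e+01 1.12085947e+02
 5.32598937e-04 1.17360507e+02] [-0.13812349 -0.7335478  -0.14900606]
```

View pics/side3.png

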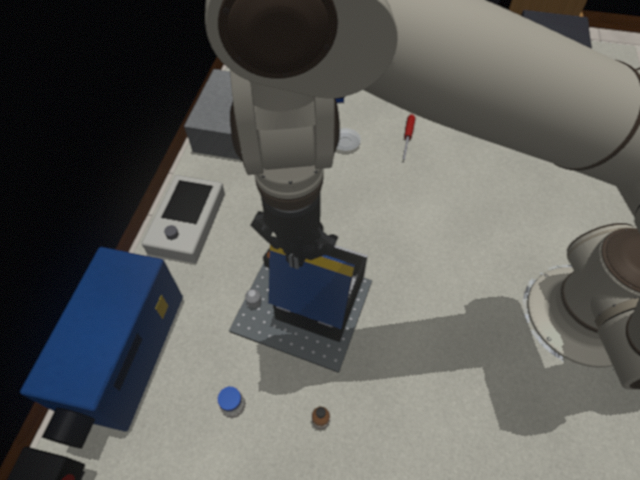

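The gripper is above and on the +x side of the lid, with the fingertips at (293,262) in front of the strip and the lid still open. Going down, then swinging the lid along its arc.

>>> move_arm:
  offset:
    - [0,0,2]
    - [0,0,2.5]
    - [0,0,2.5]
    - [0,0,1.9]
    - [0,0,0]
  twist:
    - [0,0,0]
    - [0,0,0]
    - [0,0,0]
    - [0,0,0]
    - [0,0,0]
  grip: [0,0,0,0,0]

```text
time: 9.8
ee_pos: [0.5927, 0.1985, 0.2787]
tcp_rot: [-179.8, 0.1, 81.1]
wrist_force: [0.5, 0.0, 0.3]
opening: -0.0003
grasp_force: 0.0
```

>>> move_arm:
  offset:
    - [-1,0,0]
    - [-1,0,0]
    - [-1,0,0]
    - [-0.5,0,0]
    - [-0.4,0,0]
  twist:
    - [0,0,0]
    - [0,0,0]
    - [0,0,0]
    - [0,0,0]
    - [0,0,0]
  grip: [0,0,0,0,0]

```text
time: 10.3
ee_pos: [0.5876, 0.161, 0.2819]
tcp_rot: [180.0, -0.0, 81.2]
wrist_force: [0.3, 0.2, 0.2]
opening: -0.0001
grasp_force: 0.0
```

>>> move_arm:
  offset:
    - [-0.4,0,0]
    - [-0.4,0,0]
    - [-0.4,0,0]
    - [-0.4,0,0]
    - [0,0,0]
  twist:
    - [0,0,0]
    - [0,0,0]
    - [0,0,0]
    - [0,0,0]
    - [0,0,0]
  grip: [0,0,0,0,0]

```text
time: 10.8
ee_pos: [0.585, 0.1456, 0.2813]
tcp_rot: [-180.0, 0.0, 81.2]
wrist_force: [-0.0, 0.7, -0.7]
opening: 0.0003
grasp_force: 0.0
```

>>> move_arm:
  offset:
    - [-0.6,0,0.2]
    - [-0.6,0,0.3]
    - [-0.6,0,0.3]
    - [-0.6,0,0.3]
    - [-0.5,0,0.3]
  twist:
    - [0,0,0]
    - [0,0,0]
    - [0,0,0]
    - [0,0,0]
    - [0,0,0]
  grip: [0,0,0,0,0]

```text
time: 11.3
ee_pos: [0.5805, 0.1166, 0.2671]
tcp_rot: [180.0, 0.0, 81.2]
wrist_force: [0.8, 0.4, 2.2]
opening: -0.0
grasp_force: 0.8
```

>>> move_arm:
  offset:
    - [-0.7,0,0.4]
    - [-0.7,0,0.4]
    - [-0.7,0,0.4]
    - [-0.6,0,0.5]
    - [-0.6,0,0.5]
  twist:
    - [0,0,0]
    - [0,0,0]
    - [0,0,0]
    - [0,0,0]
    - [0,0,0]
  grip: [0,0,0,0,0]

```text
time: 11.8
ee_pos: [0.5755, 0.084, 0.2448]
tcp_rot: [-180.0, 0.0, 81.2]
wrist_force: [0.7, 0.9, 1.5]
opening: -0.0002
grasp_force: 0.7
```

```bash
python3 - <<'E'
from h import *
o=bot.get_obs();print(o['ee_pos'],o['tcp_rot'],o['wrist_force'])
save(shoot('side'),'side4.png')
E
```

```text
[0.57549886 0.08404685 0.24482838] [-1.79994455e+02  1.33839110e-02  8.12222766e+01] [0.72586387 0.90355353 1.48997025]
```

View pics/side4.png

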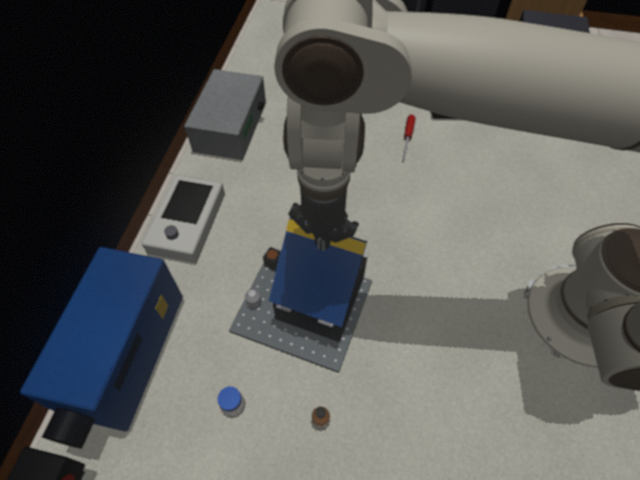

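The lid is about half closed, with the fingertips at (322,243) just below the yellow strip on the outer face. Continuing along the arc.

>>> move_arm:
  offset:
    - [-0.6,0,0.5]
    - [-0.6,0,0.6]
    - [-0.5,0,0.6]
    - [-0.5,0,0.6]
    - [-0.4,0,0.65]
  twist:
    - [0,0,0]
    - [0,0,0]
    - [0,0,0]
    - [0,0,0]
    - [0,0,0]
  grip: [0,0,0,0,0]

```text
time: 12.35
ee_pos: [0.5716, 0.0584, 0.2153]
tcp_rot: [180.0, 0.0, 81.2]
wrist_force: [0.2, 0.2, 2.1]
opening: -0.0001
grasp_force: 0.6
```

>>> move_arm:
  offset:
    - [-0.4,0,0.7]
    - [-0.4,0,0.7]
    - [-0.35,0,0.7]
    - [-0.3,0,0.7]
    - [-0.3,0,0.7]
  twist:
    - [0,0,0]
    - [0,0,0]
    - [0,0,0]
    - [0,0,0]
    - [0,0,0]
  grip: [0,0,0,0,0]

```text
time: 12.85
ee_pos: [0.569, 0.0416, 0.1801]
tcp_rot: [-180.0, -0.0, 81.2]
wrist_force: [0.5, -0.0, -0.1]
opening: -0.0003
grasp_force: 0.4
```

>>> move_arm:
  offset:
    - [-0.3,0,0.7]
    - [-0.2,0,0.7]
    - [-0.1,0,0.6]
    - [-0.1,0,0.5]
    - [0,0,0.4]
  twist:
    - [0,0,0]
    - [0,0,0]
    - [0,0,0]
    - [0,0,0]
    - [0,0,0]
  grip: [0,0,0,0,0]

```text
time: 13.35
ee_pos: [0.5678, 0.0346, 0.1513]
tcp_rot: [-180.0, 0.0, 81.2]
wrist_force: [0.2, -1.3, 1.6]
opening: -0.0001
grasp_force: 0.4
```

Expected TCP height with the lid shut is 0.142.

>>> move_arm:
  offset:
    - [0,0,0.3]
    - [0,0,0.3]
    - [0,0,0.2]
    - [0,0,0.2]
    - [0,0,0]
  twist:
    - [0,0,0]
    - [0,0,0]
    - [0,0,0]
    - [0,0,0]
    - [0,0,0]
  grip: [0,0,0,0,0]

```text
time: 13.85
ee_pos: [0.568, 0.0349, 0.1421]
tcp_rot: [180.0, -0.0, 81.2]
wrist_force: [0.5, -0.7, 3.6]
opening: -0.0001
grasp_force: 1.8
```

>>> move_arm:
  offset:
    - [0,0,0.1]
    - [0,0,0.1]
    - [0,0,0.1]
    - [0,0,0]
    - [0,0,0]
  twist:
    - [0,0,0]
    - [0,0,0]
    - [0,0,0]
    - [0,0,0]
    - [0,0,0]
  grip: [0,0,0,0,0]

```text
time: 14.35
ee_pos: [0.5681, 0.0349, 0.1419]
tcp_rot: [179.8, -0.0, 81.2]
wrist_force: [-7.6, -1.0, 20.2]
opening: 0.0004
grasp_force: 10.5
```

Rigid stop at 20 N with the height unchanged, so the lid is shut. Retracting and checking.

>>> move_arm:
  offset:
    - [0,0,-0.5]
    - [0,0,-1.5]
    - [0,0,-4]
    - [0,0,-4]
    - [0,0,-4]
  twist:
    - [0,0,0]
    - [0,0,0]
    - [0,0,0]
    - [0,0,0]
    - [0,0,0]
  grip: [0,0,0,0,0]

```text
time: 14.85
ee_pos: [0.5676, 0.0349, 0.2808]
tcp_rot: [-180.0, -0.0, 81.2]
wrist_force: [0.8, -0.3, 1.3]
opening: 0.0001
grasp_force: 0.0
```

>>> move_arm:
  offset:
    - [-3,0,-3]
    - [-3,0,0]
    - [-3,0,0]
    - [0,0,0]
    - [0,0,0]
  twist:
    - [0,0,0]
    - [0,0,0]
    - [0,0,0]
    - [0,0,0]
    - [0,0,0]
  grip: [0,0,0,0,0]

```text
time: 15.35
ee_pos: [0.5542, -0.0546, 0.3092]
tcp_rot: [180.0, -0.0, 81.2]
wrist_force: [-1.0, 0.6, -0.3]
opening: 0.0001
grasp_force: 0.0
```

```bash
python3 - <<'E'
from h import *
np.set_printoptions(precision=4,suppress=True)
w=shoot('wrist');save(w,'wrist5.png')
for uv in [(150,60),(490,60),(200,150),(440,150),(200,20),(440,20)]: print(at(w,uv))
E
```

```text
[ 0.402   0.1066 -0.0003]
[ 0.7663  0.05   -0.0003]
[ 0.4312  0.0053 -0.0007]
[ 0.7093 -0.0379 -0.0008]
[ 0.4651  0.1353 -0.0005]
[0.71   0.0947 0.0116]
```

View pics/wrist5.png

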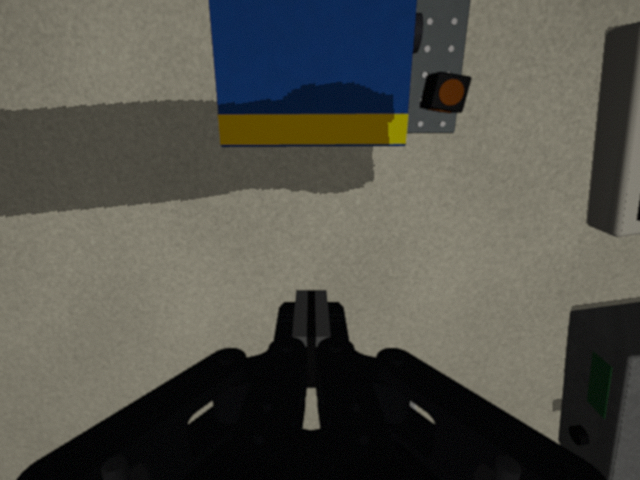

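The lid is shut, with the yellow strip at rows 113 to 145 and no tray front showing beyond it. One depth check for flatness, and hand in only if it passes.

```bash
python3 - <<'E'
from h import *
w=shoot('wrist')
z=[at(w,uv)[2] for uv in [(240,10),(390,10),(240,130),(390,130)]];print(z)
if max(z)-min(z)<.004 and abs(np.mean(z)-.12)<.004: print(bot.job_done())
E
```

```text
[np.float64(0.11953019624082739), np.float64(0.11975124909680762), np.float64(0.12017972662914794), np.float64(0.1201936910198742)]
the job is handed in; nothing more can be done
None
```

The tray is fully home and the lid is fully shut (top flat at 0.120 m by depth). The vial was upright when last seen, before the lid closed, and I handed the job in at about 15 s; no verdict was returned.

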